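# Try the larder pull-out's guide rollers

## Task

The two guide rollers of the larder pull-out stand in the black tray, where their brackets have no room to turn. Lift each out by its upright lug (never carry one by its roller, that strains the axle) and stand it on the bare worktop, then take hold of the white roller, turn it by at least an eighth of a turn and leave it so: a good one turns on its axle while the bracket stays put, one that binds gives a few degrees and then drags its bracket round. Leave the good one standing on the worktop clear of the tray and put the one that binds in the blue pail, without disturbing the cup, the lemon or the screwdriver.

Things in the scene. Friction and masses are not known exactly. Their poses are not given: they have to be found in the camera images.
- guide_a_wheel (a point): Guide roller A: centre of its white roller, on the vertical axle, 36 mm above the bracket's foot. Roller 46 mm across, 20 mm thick (26 to 46 mm above the foot); steel nut on top up to 56 mm; five black holes and one blue mark on its top face. Below it only a pillar 27 mm thick, then the 5 mm foot plate. Axes: +x from lug to axle, z up. Both look alike; 0.23 kg each.
- guide_a_lug (a point): Guide roller A: upright lug of its grey cast L-shaped bracket, to take it by: 10 mm thick along x, 40 mm wide along y, from the foot up to 46 mm. Point: 30 mm above the foot, 55 mm from the axle towards -x; 27 mm clear between lug and roller. Foot plate 46 mm wide, from 60 mm before the axle to 25 mm past it. Same axes as the wheel point.
- guide_b_wheel (a point): Guide roller B: centre of its white roller, on the vertical axle, 36 mm above the bracket's foot. Roller 46 mm across, 20 mm thick (26 to 46 mm above the foot); steel nut on top up to 56 mm; five black holes and one blue mark on its top face. Below it only a pillar 27 mm thick, then the 5 mm foot plate. Axes: +x from lug to axle, z up. Both look alike; 0.23 kg each.
- guide_b_lug (a point): Guide roller B: upright lug of its grey cast L-shaped bracket, to take it by: 10 mm thick along x, 40 mm wide along y, from the foot up to 46 mm. Point: 30 mm above the foot, 55 mm from the axle towards -x; 27 mm clear between lug and roller. Foot plate 46 mm wide, from 60 mm before the axle to 25 mm past it. Same axes as the wheel point.
- guide_a_roller (a joint): Angle (rad) of roller A on its bracket, counter-clockwise from above, within 0.05 of zero at the start, counting on past full turns. A good one turns with hardly any drag and stays where left; one that binds stops at about 0.13 rad either way, and then its bracket, loose on the worktop, turns along.
- guide_b_roller (a joint): Angle (rad) of roller B on its bracket, counter-clockwise from above, within 0.05 of zero at the start, counting on past full turns. A good one turns with hardly any drag and stays where left; one that binds stops at about 0.13 rad either way, and then its bracket, loose on the worktop, turns along.
- tray_floor (a point): Black plastic tray, 241 x 156 mm outside, rim 22 mm high, with the two guide rollers standing side by side along its length, 60 to 120 mm apart, their lugs towards the robot at the start. Point: centre of its floor, 2 mm above the worktop; x along its length. It stands on the left; the worktop between it and the pail on the right is bare from x = 0.38 to 0.62 m.
- floral_cup: White cup with handle, 74 x 96 mm and 54 mm high, at the back, in the middle; origin under its centre.
- lemon: Yellow lemon, 72 x 55 x 56 mm, at the back right; origin under its centre.
- screwdriver: Screwdriver with red handle, about 200 mm long and 30 mm thick, lying near the front edge, in front of the pail; origin near its middle, underneath.
- pail_mouth (a point): Small open blue pail with a thin wire bail folded down, 144 mm across its rim and 100 mm high, inside 131 mm across at the mouth and 108 mm at the floor; stands on the worktop on the right, empty and loose (0.5 kg). Point: centre of its mouth, at rim height; z up.
There are look-alikes about, which are no part of the job. What is shaped like the part that bears guide_b_wheel but pink or purple is not meant.

How it is judged:
On the way:
1. a roller has been tried and found to bind: turned until it binds, while its bracket stands on the worktop out of the tray ((((value of joint guide_a_roller above 0.1 rad or value of joint guide_a_roller below -0.1 rad) and value of joint guide_a_roller between -0.2 and 0.2 rad and height (world z) of guide_a_wheel between 0.03 and 0.042 m and angle between guide_a_wheel's own z axis and vertical below 0.14 rad and (x of guide_a_wheel in the frame of tray_floor above 0.13 m or x of guide_a_wheel in the frame of tray_floor below -0.13 m or y of guide_a_wheel in the frame of tray_floor above 0.09 m or y of guide_a_wheel in the frame of tray_floor below -0.09 m)) or ((value of joint guide_b_roller above 0.1 rad or value of joint guide_b_roller below -0.1 rad) and value of joint guide_b_roller between -0.2 and 0.2 rad and height (world z) of guide_b_wheel between 0.03 and 0.042 m and angle between guide_b_wheel's own z axis and vertical below 0.14 rad and (x of guide_b_wheel in the frame of tray_floor above 0.13 m or x of guide_b_wheel in the frame of tray_floor below -0.13 m or y of guide_b_wheel in the frame of tray_floor above 0.09 m or y of guide_b_wheel in the frame of tray_floor below -0.09 m)))), for 0.3 s.
At the end, for the whole second after the job is handed in: The guide whose roller binds lies wholly in the upright pail; the other stands upright on the worktop itself (within 8 degrees), clear of the tray (its axle 10 to 15 mm or more outside the rim), with its roller left turned at least 0.55 rad on its bracket; all released (((horizontal distance between guide_a_wheel and pail_mouth below 0.06 m and horizontal distance between guide_a_lug and pail_mouth below 0.065 m and height (world z) of guide_a_wheel below 0.1 m and height (world z) of guide_a_lug below 0.11 m and (value of joint guide_b_roller above 0.55 rad or value of joint guide_b_roller below -0.55 rad) and height (world z) of guide_b_wheel between 0.03 and 0.042 m and angle between guide_b_wheel's own z axis and vertical below 0.14 rad and (x of guide_b_wheel in the frame of tray_floor above 0.13 m or x of guide_b_wheel in the frame of tray_floor below -0.13 m or y of guide_b_wheel in the frame of tray_floor above 0.09 m or y of guide_b_wheel in the frame of tray_floor below -0.09 m)) or (horizontal distance between guide_b_wheel and pail_mouth below 0.06 m and horizontal distance between guide_b_lug and pail_mouth below 0.065 m and height (world z) of guide_b_wheel below 0.1 m and height (world z) of guide_b_lug below 0.11 m and (value of joint guide_a_roller above 0.55 rad or value of joint guide_a_roller below -0.55 rad) and height (world z) of guide_a_wheel between 0.03 and 0.042 m and angle between guide_a_wheel's own z axis and vertical below 0.14 rad and (x of guide_a_wheel in the frame of tray_floor above 0.13 m or x of guide_a_wheel in the frame of tray_floor below -0.13 m or y of guide_a_wheel in the frame of tray_floor above 0.09 m or y of guide_a_wheel in the frame of tray_floor below -0.09 m))) and angle between pail_mouth's own z axis and vertical below 0.15 rad and height (world z) of pail_mouth below 0.105 m); the robot touches nothing.
It fails at once if the cup is moved by more than 40 mm (distance of floral_cup from where it was at the start of the episode above 0.04 m).
It fails at once if the lemon is moved by more than 40 mm (distance of lemon from where it was at the start of the episode above 0.04 m).
It fails at once if the screwdriver is moved by more than 40 mm (distance of screwdriver from where it was at the start of the episode above 0.04 m).
It fails at once if a guide is carried by its roller (fingers pressing on the roller while it is lifted, away from the pail) ((contact force between the fingers and guide_a_roller above 2 N and height (world z) of guide_a_wheel above 0.055 m and horizontal distance between guide_a_wheel and pail_mouth above 0.09 m) or (contact force between the fingers and guide_b_roller above 2 N and height (world z) of guide_b_wheel above 0.055 m and horizontal distance between guide_b_wheel and pail_mouth above 0.09 m)).
It also fails if it takes over 72 s, if anything falls off the work surface, if the arm or the gripper's body presses on something with over 40 N, if the wrist force passes 120 N, or if a joint passes its speed limit or range.

## Robot

A 6-joint arm with a two-finger parallel gripper is mounted at the origin on a cart in front of the work surface, level with it; the furniture and walls round the work are solid. World frame = base frame: x ahead of the robot, y to its left, z up, the work surface at z = 0. Lengths are in m, angles in rad, forces in N, time in s.
With the tool pointing down it reaches from about 0.25 to 0.775 m from the base axis. Payload 4 kg.
Tool frame: the origin (TCP) lies midway between the tips of the shut fingers; the grasp point (between the pads) lies 19 mm behind it; z points along the fingers, y is the direction in which the jaws open and shut (so a half turn about z gives the same grasp; the last joint's range is limited). The gripper opens to 94 mm and grips with 3 to 60 N. Pads are 16 mm wide; open, the fingers measure 119 mm over their backs; the gripper's body (75 mm by 177 mm) begins 78 mm behind the grasp point.
Start: joints at [-1.303, 0.087, 1.371, -0, 1.684, -0.103], TCP at [0.199, -0.513, 0.206] pointing down, gripper open.
Joint ranges: [-3.1, 3.1], [-0.76, 2.03], [0.27, 2.55], [-1.08, 4.22], [0.17, 2.65], [-2.57, 2.57]. Speed limits (rad/s): [2.79, 2.79, 3.14, 3.14, 3.14, 3.14].

## Interface

Orientations are given as [roll, pitch, yaw] about the fixed x, y, z axes, in that order (R = Rz(yaw) Ry(pitch) Rx(roll)).
In Python, from bench import get_obs, snapshot, ticket gives the robot as it stands.
- The arm moves only by the shell command python3 -m creep 'ROWS' [OPENING]. ROWS is JSON, a list that holds one entry, the list of rows, each a list of 4 numbers: the shift along the tool's x, y, z in mm, then the turn about the tool's z in degrees. A call has 1 to 8 rows; each row shifts and turns the commanded pose from where the row before left it, along the tool's axes as they then stand; what a row does not reach is not made up. A row lasts 1/8 s, in which the tool goes at most 62.5 mm and 10.7 degrees, less where a joint would pass 70% of its speed; a pose out of reach is approached as far as the arm can. A call with a gripper value outside its range is refused whole. OPENING is the opening, from 0 (shut) to 1 (fully open), set as the call begins (- or left out, the last holds). The fingers move at their own pace and stop on an object; the grip force is fixed at half the most. Time passes only in rows, so rows that do not move let the fingers close. It gives the time, the measured TCP pose, the force and the opening at its end, in the units of the state.
- get_obs(): the state, without advancing time (a new reading comes with each control period).
- snapshot(name): name is "scene" or "top" or "wrist"; returns a dict with "color" (400x640x3 uint8, red, green, blue), "depth" (400x640 float32, m along the optical axis (not along the pixel's ray), 0 where there is no reading), "fx", "fy", "cx", "cy" (pixels), "extrinsics" (4x4, takes a point from world to camera coordinates). Camera axes: x right, y down, z forward; pixel columns grow to the right and rows downward; lengths in m; the calibration is good to about 2 mm. A picture is of the moment at which its call begins.
- ticket.close_job(): hands the job in, once; it reports no verdict.
The state is a dict: "time": time; "joint_positions": joint angles; "qvel": joint speeds; "joint_torque": joint torques, N m; "tool_pos": TCP position; "ee_rot": TCP orientation; "wrist_force": force on the tool from outside, world axes, zero at the start; "wrist_torque": the same for the moment, N m; "width": finger opening in m.
Only numpy, scipy, OpenCV 4.12 (cv2) and the standard library are available. Lean on these libraries where they do the work, as an engineer would, in place of code of your own. Each camera call takes 0.05 s, during which the arm holds its last target. There are 200 camera calls.

## Working session

There is one attempt and no reset: what is moved stays moved. The work goes in short steps, Python scripts to look and compute and a shell command to move; the robot and the scene stay as the last step left them, time stands still between calls to the robot, and variables do not carry over. Pictures are saved under pics/ and viewed, on a budget of 10 in all, crops included, one or two more only if the job needs it, and the job is handed in when it is done.

```bash
ls; mkdir -p pics
cat > h.py <<'E'
import numpy as np, cv2
from bench import get_obs, snapshot, ticket
def snap(name, f=None):
    s=snapshot(name)
    if f: cv2.imwrite('pics/'+f, cv2.cvtColor(s['color'],cv2.COLOR_RGB2BGR))
    return s
def plane(s,u,v,z):
    E=np.array(s['extrinsics']);R=E[:3,:3];t=E[:3,3];c=-R.T@t
    d=R.T@np.array([(u-s['cx'])/s['fx'],(v-s['cy'])/s['fy'],1.])
    return c+d*(z-c[2])/d[2]
def cloud(s):
    E=np.array(s['extrinsics']);R=E[:3,:3];t=E[:3,3]
    v,u=np.mgrid[:400,:640];d=s['depth']
    P=np.stack([(u-s['cx'])/s['fx']*d,(v-s['cy'])/s['fy']*d,d],-1)
    W=(P-t)@R; W[d==0]=np.nan
    return W
def st():
    o=get_obs(); print({k:np.round(o[k],3).tolist() for k in ('time','tool_pos','ee_rot','wrist_force','width','joint_positions')})
E
python3 - <<'E'
from h import *
s=snap('top','top1.png'); st(); print(s['fx'],s['cx'],s['cy'],np.round(s['extrinsics'],3).tolist())
E
```

```text
pics
{'time': 0.05, 'tool_pos': [0.199, -0.512, 0.204], 'ee_rot': [-3.139, -0.0, 0.371], 'wrist_force': [-0.902, -0.307, 0.601], 'width': 0.094, 'joint_positions': [-1.303, 0.088, 1.372, -0.0, 1.684, -0.103]}
401.01180976077376 315.02850050214954 201.1881218078904 [[0.021, -1.0, -0.006, 0.037], [-0.994, -0.02, -0.108, 0.528], [0.107, 0.008, -0.994, 1.359], [0.0, 0.0, 0.0, 1.0]]
```

View pics/top1.png

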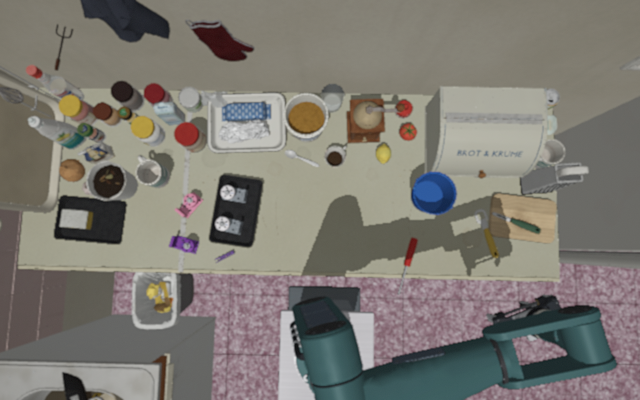

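Run:
```python
from h import *
s=snap('top'); W=cloud(s); c=s['color']
im=cv2.cvtColor(c,cv2.COLOR_RGB2BGR)
a=cv2.resize(im[165:255,200:290],(540,540),interpolation=cv2.INTER_CUBIC)
cv2.imwrite('pics/crop1.png',a)
hsv=cv2.cvtColor(c,cv2.COLOR_RGB2HSV)
def rep(n,m,box,z):
    x0,y0,x1,y1=box; mm=np.zeros(m.shape,np.uint8); mm[y0:y1,x0:x1]=m[y0:y1,x0:x1]
    k,l,stt,cen=cv2.connectedComponentsWithStats(mm)
    for i in range(1,k):
        if stt[i,4]>25:
            P=W[l==i]; print(n,stt[i].tolist(),cen[i].round(1),'plane',plane(s,*cen[i],z).round(3),'cloud',np.nanmedian(P,0).round(3),'max',np.nanmax(P,0).round(3),'min',np.nanmin(P,0).round(3))
rep('white',((hsv[...,1]<40)&(hsv[...,2]>170)).astype(np.uint8),(205,170,270,250),.046)
rep('black',(hsv[...,2]<70).astype(np.uint8),(200,165,290,255),.01)
rep('blue',((hsv[...,0]>100)&(hsv[...,0]<125)&(hsv[...,1]>150)).astype(np.uint8),(400,160,470,225),.1)
rep('red',((hsv[...,0]<8)&(hsv[...,1]>150)).astype(np.uint8),(395,230,430,280),.015)
rep('yel',((hsv[...,0]>20)&(hsv[...,0]<35)&(hsv[...,1]>120)).astype(np.uint8),(370,140,400,170),.03)
H=W[...,2]
for v in range(178,240,3): print(v,(H[v,212:264:2]*1000).round().tolist())
```

```text
white [221, 186, 13, 13, 112] [227.2 192.5] plane [0.549 0.35  0.046] cloud [0.547 0.349 0.049] max [0.573 0.38  0.055] min [0.529 0.328 0.001]
white [216, 218, 13, 13, 118] [222.1 224. ] plane [0.44  0.362 0.046] cloud [0.44  0.36  0.049] max [0.461 0.394 0.056] min [ 0.42   0.341 -0.001]
black [210, 175, 53, 72, 2186] [237.8 210.8] plane [0.489 0.318 0.01 ] cloud [0.49  0.31  0.005] max [0.618 0.408 0.038] min [ 0.367  0.234 -0.007]
blue [412, 172, 44, 42, 1419] [433.5 192.9] plane [ 0.554 -0.341  0.1  ] cloud [ 0.564 -0.364  0.013] max [ 0.622 -0.274  0.107] min [ 0.489 -0.413 -0.005]
red [405, 238, 12, 28, 159] [410.3 251.1] plane [ 0.362 -0.284  0.015] cloud [ 0.363 -0.281  0.024] max [ 0.407 -0.264  0.033] min [ 0.315 -0.301  0.012]
yel [376, 144, 14, 19, 191] [382.9 153.2] plane [ 0.7   -0.186  0.03 ] cloud [ 0.695 -0.183  0.049] max [ 0.733 -0.161  0.062] min [ 0.667 -0.205  0.028]
178 [-4.0, -1.0, -1.0, 4.0, 19.0, 25.0, 19.0, 12.0, 16.0, 15.0, 19.0, 15.0, 27.0, 24.0, 22.0, 21.0, 24.0, 25.0, 30.0, 19.0, -4.0, 0.0, 5.0, 1.0, 4.0, -5.0]
181 [-1.0, 2.0, -2.0, -4.0, 20.0, 11.0, 5
[... 2192 characters left out ...]
 45.0, 53.0, 46.0, 43.0, 45.0, 3.0, 5.0, 8.0, 1.0, 45.0, 43.0, 4.0, 1.0, 1.0, 6.0, 4.0, 3.0, 19.0, 20.0, 4.0, 5.0, 1.0]
229 [20.0, 10.0, -0.0, 8.0, 51.0, 48.0, 44.0, 48.0, 2.0, 6.0, 5.0, 6.0, 10.0, 47.0, 33.0, -2.0, -1.0, 3.0, 7.0, 4.0, 9.0, 25.0, -2.0, -0.0, -1.0, -3.0]
232 [19.0, 9.0, 3.0, 4.0, -2.0, 5.0, 8.0, 3.0, 2.0, 5.0, 8.0, 1.0, 46.0, 45.0, 21.0, 7.0, 3.0, 5.0, -2.0, nan, 3.0, 17.0, 6.0, 3.0, -2.0, -1.0]
235 [14.0, -1.0, -1.0, nan, 3.0, 0.0, 5.0, 4.0, 4.0, 0.0, 3.0, 3.0, 2.0, 5.0, 3.0, 7.0, 3.0, 0.0, 3.0, -0.0, 8.0, 27.0, 4.0, -3.0, 2.0, -2.0]
238 [20.0, 5.0, 6.0, 3.0, 4.0, -1.0, 3.0, -0.0, 5.0, -4.0, 6.0, -2.0, 4.0, 1.0, 8.0, 7.0, 2.0, 5.0, 5.0, 3.0, 16.0, 22.0, 1.0, 3.0, 1.0, -2.0]
```

View pics/crop1.png

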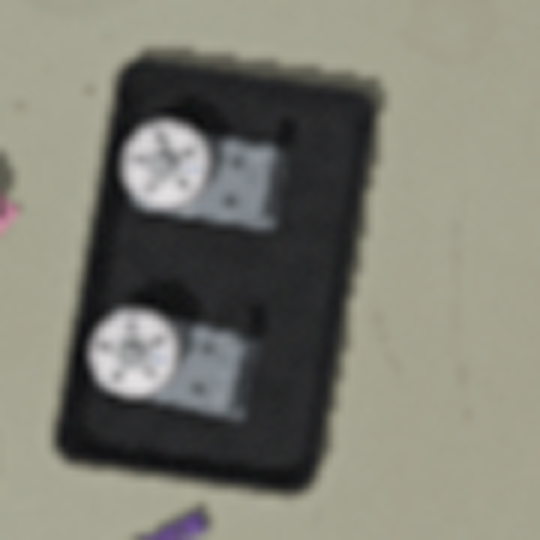

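```bash
python3 -m creep '[[[20,-22,0,0],[35,-39,0,0],[35,-39,0,0],[35,-39,0,0],[35,-39,0,0],[35,-39,0,0],[35,-39,0,0],[35,-39,0,0]]]' 0.3; python3 -m creep '[[[35,-39,0,-3],[35,-39,0,0],[35,-39,0,0],[35,-39,0,0],[35,-39,0,0],[35,-39,0,0],[35,-39,0,0],[35,-39,0,0]]]'; python3 -m creep '[[[15,-15,0,-10],[0,0,0,-10.5],[0,0,0,-10.5],[0,0,0,-10.5],[0,0,0,-10.5],[0,0,0,-10.5],[0,0,0,-10.5],[0,0,0,-10.5]]]';python3 -m creep '[[[0,0,0,-10.5],[0,0,0,-10.5],[0,0,0,-10.5],[0,0,0,-10.5],[0,0,0,-10.5],[0,0,0,-10.5],[0,0,0,0]]]'
python3 - <<'E'
from h import *
s=snap('wrist','w1.png'); st(); E=np.array(s['extrinsics']); print((-E[:3,:3].T@E[:3,3]).round(3),E[:3,:3].round(2).tolist(),s['fx'])
E
```

```text
time: 1.1
tool_pos: [0.3394, -0.1399, 0.2051]
ee_rot: [-3.142, -0.0, 0.37]
wrist_force: [1.0, 0.7, -0.3]
width: 0.0283
time: 2.1
tool_pos: [0.4692, 0.2586, 0.2049]
ee_rot: [3.141, 0.001, 0.423]
wrist_force: [-0.0, -0.0, -0.0]
width: 0.0283
time: 3.1
tool_pos: [0.4764, 0.2766, 0.2047]
ee_rot: [-3.14, 0.0, 1.887]
wrist_force: [-0.3, 0.5, 0.4]
width: 0.0282
time: 3.98
tool_pos: [0.4764, 0.2766, 0.2048]
ee_rot: [-3.141, -0.001, 2.978]
wrist_force: [-0.2, 0.1, 0.1]
width: 0.0284
{'time': 4.025, 'tool_pos': [0.476, 0.277, 0.205], 'ee_rot': [-3.141, -0.001, 2.977], 'wrist_force': [-0.562, -0.742, 0.454], 'width': 0.029, 'joint_positions': [0.423, 0.09, 1.369, -0.0, 1.684, -0.983]}
[0.394 0.29  0.384] [[0.16, 0.99, -0.0], [0.94, -0.16, 0.29], [0.28, -0.05, -0.96]] 331.1870234701339
```

View pics/w1.png

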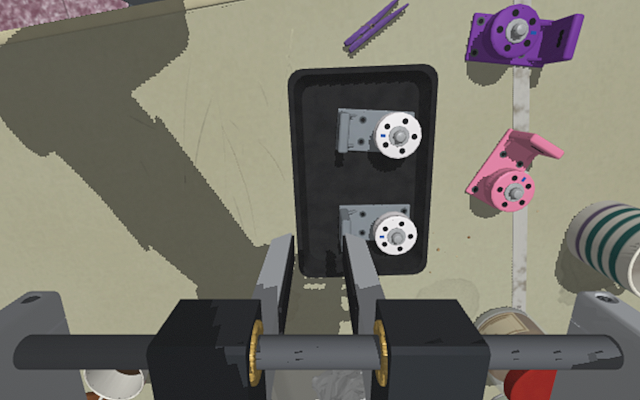

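```bash
cat >> h.py <<'E'
def guides(s, lo=.034, hi=.062, box=(0.2,0.8,-0.3,0.42), showall=False, z0=0.0):
    """wheel centre + lug centre from depth cloud and colour"""
    W=cloud(s); hsv=cv2.cvtColor(s['color'],cv2.COLOR_RGB2HSV)
    inb=(W[...,0]>box[0])&(W[...,0]<box[1])&(W[...,1]>box[2])&(W[...,1]<box[3])
    m=((hsv[...,1]<45)&(hsv[...,2]>185)&inb&(W[...,2]>.03+z0)&(W[...,2]<hi+z0)).astype(np.uint8)
    m=cv2.morphologyEx(m,cv2.MORPH_CLOSE,np.ones((7,7)))
    k,l,b,c=cv2.connectedComponentsWithStats(m); out=[]
    for i in range(1,k):
        if b[i,4]<300: continue
        P=W[l==i]; P=P[~np.isnan(P[:,0])]; T=P[(P[:,2]>.040+z0)&(P[:,2]<.056+z0)]
        (cx,cy),r=cv2.minEnclosingCircle(T[:,:2].astype(np.float32))
        L=cv2.fitEllipse(cv2.convexHull(np.argwhere(l==i)[:,::-1].astype(np.int32)))
        w=plane(s,*L[0],.044+z0)
        d=np.hypot(W[...,0]-w[0],W[...,1]-w[1])
        g=(W[...,2]>.030+z0)&(W[...,2]<.056+z0)&(d>.040)&(d<.068)&(hsv[...,1]<70)
        Q=W[g]; lug=np.median(Q,0) if len(Q)>20 else np.full(3,np.nan)
        if len(Q)>20: rect=cv2.minAreaRect(Q[:,:2].astype(np.float32))
        else: rect=None
        v=w[:2]-lug[:2]
        print('wheel',w.round(4),'px',np.round(L[0],1),np.round(L[1],1),'r',round(r,4),'lug',lug.round(4),len(Q),'dist',np.hypot(*v).round(4),'yaw',np.degrees(np.arctan2(v[1],v[0])).round(1),rect)
        out.append((w,lug))
    return out
E
python3 - <<'E'
from h import *
s=snap('wrist'); guides(s,z0=.002)
W=cloud(s)
for v in range(106,160,6): print(v,(W[v,330:380:3,2]*1000).round().tolist())
for v in range(200,250,6): print(v,(W[v,330:380:3,2]*1000).round().tolist())
E
```

```text
wheel [0.4418 0.3633 0.046 ] px [397.7 134.6] [43.7 46.1] r 0.0228 lug [0.4305 0.3088 0.0475] 428 dist 0.0558 yaw 78.3 ((0.4314982295036316, 0.30897796154022217), (0.010442083701491356, 0.03995427116751671), 77.64130401611328)
wheel [0.5482 0.3504 0.046 ] px [395.2 233.2] [40.2 41.9] r 0.0228 lug [0.531  0.2957 0.0467] 212 dist 0.0573 yaw 72.5 ((0.541405200958252, 0.29494425654411316), (0.009484859183430672, 0.038474343717098236), 79.8612060546875)
wheel [ 0.6848 -0.0222  0.046 ] px [113.3 376.1] [53.6 63. ] r 0.0406 lug [0.6864 0.0191 0.0515] 71 dist 0.0413 yaw -92.2 ((0.7027590870857239, -0.009697888046503067), (0.0206401739269495, 0.08173565566539764), 30.16790008544922)
106 [2.0, 3.0, 2.0, 3.0, 3.0, 3.0, 3.0, 3.0, 2.0, 2.0, 2.0, 5.0, 1.0, 2.0, 2.0, 1.0, 2.0]
112 [2.0, 2.0, 1.0, 20.0, 29.0, 25.0, 7.0, 8.0, 8.0, 7.0, 7.0, 6.0, 7.0, 8.0, 6.0, 8.0, 7.0]
118 [3.0, 1.0, 2.0, 44.0, 48.0, 46.0, 48.0, 8.0, 7.0, 7.0, 7.0, 8.0, 9.0, 6.0, 7.0, 7.0, 8.0]
124 [2.0, 1.0, 3.0, 48.0, 48.0, 48.0, 47.0, 8.0, 7.0, 6.0, 7.0, 7.0, 8.0, 7.0, 7.0, 7.0, 44.0]
130 [2.0, 2.0, 9.0, 47.0, 49.0, 48.0, 46.0, 6
[... 607 characters left out ...]

212 [2.0, 2.0, 3.0, 16.0, 22.0, 22.0, 17.0, 14.0, 11.0, 5.0, 7.0, 6.0, 7.0, 9.0, 6.0, 7.0, 7.0]
218 [3.0, 0.0, 3.0, nan, 40.0, 41.0, 39.0, 8.0, 8.0, 7.0, 6.0, 7.0, 8.0, 7.0, 7.0, 7.0, 31.0]
224 [2.0, 2.0, 4.0, 17.0, 47.0, 47.0, 49.0, 6.0, 8.0, 8.0, 7.0, 8.0, 8.0, 8.0, 7.0, 36.0, 43.0]
230 [2.0, 1.0, 2.0, 18.0, 48.0, 47.0, 48.0, 7.0, 6.0, 6.0, 7.0, 8.0, 7.0, 7.0, 6.0, 45.0, 47.0]
236 [2.0, 2.0, 4.0, 18.0, 206.0, 208.0, 208.0, 209.0, 208.0, 7.0, 6.0, 7.0, 8.0, 8.0, 8.0, 46.0, 48.0]
242 [2.0, 2.0, 2.0, 2.0, 209.0, 214.0, 217.0, 217.0, 217.0, 216.0, 217.0, 217.0, 0.0, 3.0, 2.0, 1.0, 48.0]
248 [4.0, 2.0, 2.0, 3.0, 209.0, 220.0, 224.0, 225.0, 226.0, 224.0, 223.0, 224.0, 223.0, 3.0, 2.0, 2.0, 2.0]
```

```bash
python3 -m creep '[[[25,12,20,2],[25,12,45,0],[0,0,45,0],[0,0,25,0],[0,0,20,0],[0,0,17,0],[0,0,10,0],[0,0,5,0]]]'
python3 - <<'E'
from h import *
st()
E
```

```text
time: 5.08
tool_pos: [0.4318, 0.3092, 0.0181]
ee_rot: [-3.141, -0.0, 2.945]
wrist_force: [-0.2, -0.1, 1.0]
width: 0.028
{'time': 5.075, 'tool_pos': [0.432, 0.309, 0.018], 'ee_rot': [-3.141, -0.0, 2.945], 'wrist_force': [-0.206, -0.137, 0.978], 'width': 0.028, 'joint_positions': [0.515, 0.16, 1.673, -0.0, 1.308, -0.859]}
```

```bash
python3 -m creep '[[[0,0,0,0],[0,0,0,0],[0,0,0,0],[0,0,-5,0],[0,0,-15,0],[0,0,-25,0],[0,0,-25,0],[0,0,-5,0]]]' 0; python3 -m creep '[[[-5,-25,0,0],[-9,-45,0,0],[-9,-45,0,0],[-9,-45,0,0],[-9,-45,0,0],[-7,-35,0,0],[-5,-25,0,0],[0,0,0,0]]]'
python3 - <<'E'
from h import *
s=snap('wrist','w2.png'); st()
E
```

```text
time: 6.08
tool_pos: [0.4332, 0.31, 0.0964]
ee_rot: [3.138, 0.004, 2.945]
wrist_force: [-0.1, -0.7, -2.3]
width: 0.0097
time: 7.08
tool_pos: [0.4315, 0.0378, 0.0929]
ee_rot: [-3.141, -0.001, 2.942]
wrist_force: [-0.9, 0.5, -2.3]
width: 0.0098
{'time': 7.125, 'tool_pos': [0.432, 0.039, 0.093], 'ee_rot': [3.141, -0.001, 2.943], 'wrist_force': [1.071, 0.179, -1.893], 'width': 0.01, 'joint_positions': [-0.042, -0.125, 1.805, 0.001, 1.463, -1.414]}
```

View pics/w2.png

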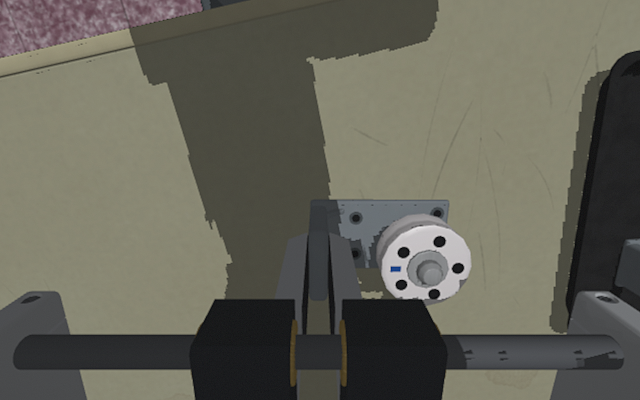

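The guide is held by its lug, with the wheel at about (430,265) and the blue mark facing the lug. I'll lower it to the worktop and release.

```bash
python3 -m creep '[[[0,0,20,0],[0,0,25,0],[0,0,15,0],[0,0,8,0],[0,0,5,0],[0,0,3.5,0],[0,0,0,0]]]'; python3 -m creep '[[[0,0,0,0],[0,0,0,0],[0,0,0,0],[0,0,-10,0],[0,0,-30,0],[0,0,-40,0],[0,0,-20,0],[0,0,0,0]]]' 0.3;  python3 - <<'E'
from h import *
st(); s=snap('wrist','w3.png'); guides(s,box=(.38,.62,-.1,.2))
E
```

```text
time: 8.0
tool_pos: [0.4323, 0.039, 0.0172]
ee_rot: [3.142, 0.001, 2.945]
wrist_force: [-0.5, -0.2, -1.7]
width: 0.0098
time: 9.0
tool_pos: [0.4336, 0.0389, 0.1196]
ee_rot: [3.141, 0.005, 2.945]
wrist_force: [-0.3, 0.2, 0.4]
width: 0.0281
{'time': 9.0, 'tool_pos': [0.434, 0.039, 0.12], 'ee_rot': [3.141, 0.005, 2.945], 'wrist_force': [-0.273, 0.192, 0.366], 'width': 0.028, 'joint_positions': [-0.041, -0.143, 1.766, -0.0, 1.513, -1.415]}
wheel [0.4401 0.0929 0.044 ] px [385.8 200.6] [51.1 55. ] r 0.0222 lug [0.4287 0.0389 0.0452] 643 dist 0.0552 yaw 78.0 ((0.4305450916290283, 0.038479506969451904), (0.009897442534565926, 0.03959047049283981), 78.7730712890625)
```

```bash
python3 -m creep '[[[2,27,0,0],[1,27,10,0],[0,0,30,0],[0,0,30,0],[0,0,20,0],[0,0,10,0],[0,0,3,0],[0,0,0,0]]]' 0.64; python3 -m creep '[[[0,0,0,0],[0,0,0,0],[0,0,0,0],[0,0,0,0]]]' 0; python3 -m creep '[[[0,0,0,4],[0,0,0,8],[0,0,0,8],[0,0,0,8],[0,0,0,8],[0,0,0,8],[0,0,0,4],[0,0,0,0]]]'
python3 - <<'E'
from h import *
s=snap('wrist','w4.png'); st()
E
```

```text
time: 10.05
tool_pos: [0.4399, 0.0925, 0.0143]
ee_rot: [3.142, 0.001, 2.945]
wrist_force: [0.4, -0.3, -0.2]
width: 0.0601
time: 10.55
tool_pos: [0.4403, 0.0928, 0.0148]
ee_rot: [3.141, 0.002, 2.945]
wrist_force: [-0.2, 1.5, 4.7]
width: 0.0455
time: 11.55
tool_pos: [0.4404, 0.0929, 0.0148]
ee_rot: [3.14, 0.0, 2.108]
wrist_force: [0.4, 1.7, 4.4]
width: 0.0455
{'time': 11.6, 'tool_pos': [0.44, 0.093, 0.015], 'ee_rot': [3.14, 0.0, 2.109], 'wrist_force': [0.111, 1.681, 4.977], 'width': 0.045, 'joint_positions': [0.081, -0.013, 1.867, 0.001, 1.286, -0.457]}
```

View pics/w4.png

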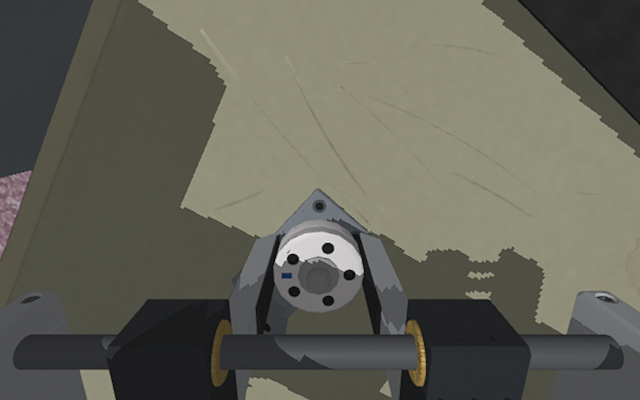

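The camera turned 48° with the jaws. The mark kept its place by the left jaw at (287,275), while the bracket corner at (318,190) appears rotated against the camera. So this bracket stayed put and the roller is good. I'll turn it slightly more for margin, release and check.

```bash
python3 -m creep '[[[0,0,0,5],[0,0,0,7],[0,0,0,0],[0,0,0,0]]]'; python3 -m creep '[[[0,0,0,0],[0,0,0,0],[0,0,0,0],[0,0,-15,0],[0,0,-30,0],[0,0,-50,0],[0,0,-50,0],[0,0,-30,0]]]' 0.62;  python3 - <<'E'
from h import *
s=snap('wrist','w5.png'); st(); guides(s,box=(.38,.62,-.1,.2))
E
```

```text
time: 12.1
tool_pos: [0.4405, 0.0929, 0.0147]
ee_rot: [3.139, 0.0, 1.9]
wrist_force: [0.5, 1.3, 5.0]
width: 0.0457
time: 13.1
tool_pos: [0.4406, 0.0926, 0.1933]
ee_rot: [3.136, 0.002, 1.898]
wrist_force: [-0.1, 1.1, -0.3]
width: 0.0581
{'time': 13.15, 'tool_pos': [0.442, 0.093, 0.197], 'ee_rot': [3.13, 0.003, 1.898], 'wrist_force': [0.535, -0.032, 1.971], 'width': 0.058, 'joint_positions': [0.081, -0.141, 1.61, -0.0, 1.66, -0.246]}
wheel [0.4409 0.0924 0.044 ] px [316.6 184. ] [42.6 44. ] r 0.0227 lug [0.43   0.0402 0.0446] 476 dist 0.0533 yaw 78.2 ((0.43049392104148865, 0.03829946368932724), (0.01024534460157156, 0.03988327458500862), 78.17108917236328)
```

View pics/w5.png

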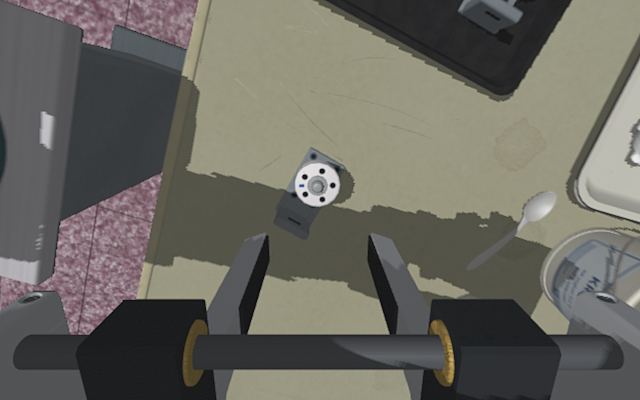

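```bash
python3 -m creep '[[[28,12,0,0],[43,20,0,0],[43,20,0,0],[43,20,0,0],[14,6,0,-10],[0,0,0,-10],[0,0,0,-10],[0,0,0,-10]]]' 0.3; python3 -m creep '[[[0,0,0,-10],[0,0,0,-10],[0,0,0,-1],[0,0,0,0]]]';  python3 - <<'E'
from h import *
s=snap('wrist','w6.png'); st(); o=guides(s,box=(.48,.65,.2,.45),z0=.002)
W=cloud(s)
for v in range(170,270,5): print(v,(W[v,310:400:4,2]*1000).round().tolist())
E
```

```text
time: 14.15
tool_pos: [0.4582, 0.2795, 0.1886]
ee_rot: [-3.141, -0.0, 2.602]
wrist_force: [0.9, -0.8, -0.0]
width: 0.0284
time: 14.65
tool_pos: [0.4584, 0.2795, 0.1888]
ee_rot: [-3.141, -0.0, 2.96]
wrist_force: [0.5, 0.2, -0.3]
width: 0.0281
{'time': 14.7, 'tool_pos': [0.458, 0.279, 0.189], 'ee_rot': [-3.141, -0.0, 2.961], 'wrist_force': [-0.111, -0.004, -0.356], 'width': 0.028, 'joint_positions': [0.442, 0.062, 1.43, -0.0, 1.649, -0.948]}
wheel [0.5474 0.35   0.046 ] px [398.3 253. ] [41.9 43.8] r 0.0231 lug [nan nan nan] 0 dist nan yaw nan None
170 [1.0, 3.0, 1.0, 2.0, 2.0, 2.0, 3.0, 3.0, 2.0, 3.0, 3.0, 2.0, 2.0, 2.0, 3.0, 2.0, 2.0, 1.0, 2.0, 1.0, 2.0, 2.0, 2.0]
175 [2.0, 2.0, 1.0, 1.0, 2.0, 2.0, 3.0, 2.0, 2.0, 2.0, 2.0, 1.0, 3.0, 2.0, 3.0, 2.0, 2.0, 2.0, 1.0, 2.0, 3.0, 3.0, 2.0]
180 [1.0, 3.0, 2.0, 1.0, 2.0, 1.0, 2.0, 1.0, 3.0, 3.0, 1.0, 2.0, 2.0, 2.0, 2.0, 1.0, 2.0, 3.0, 3.0, 2.0, 2.0, 2.0, 2.0]
185 [nan, 2.0, 2.0, 2.0, 2.0, 3.0, 1.0, 1.0, 3.0, 1.0, 1.0, 1.0, 2.0, 2.0, 2.0, 2.0, 1.0, 2.0, 2.0, 2.0, 2.0, 2.0, 4.0]
190 [3.0, 1.0, 2.0, 2.0, 4.0, 1.0, 2.0, 1.0, 3.0, 1.0, 2.0, 2.0, 2.
[... 1286 characters left out ...]
5 [0.0, 2.0, 3.0, 2.0, 2.0, 1.0, 3.0, 2.0, 194.0, 201.0, 204.0, 205.0, 205.0, 204.0, 203.0, 9.0, 7.0, 36.0, 45.0, 48.0, 48.0, 48.0, 48.0]
250 [2.0, 2.0, 1.0, 1.0, 3.0, 1.0, 3.0, 2.0, 194.0, 208.0, 212.0, 211.0, 211.0, 211.0, 211.0, 8.0, 7.0, 44.0, 49.0, 49.0, 48.0, 48.0, 51.0]
255 [nan, 2.0, 2.0, 2.0, 2.0, 2.0, 2.0, 2.0, 195.0, 213.0, 217.0, 217.0, 217.0, 217.0, 216.0, 6.0, 7.0, 48.0, 47.0, 48.0, 47.0, 49.0, 54.0]
260 [3.0, 3.0, 4.0, 1.0, 2.0, 2.0, 2.0, 2.0, 195.0, 219.0, 222.0, 223.0, 223.0, 221.0, 222.0, 223.0, 1.0, 47.0, 48.0, 48.0, 49.0, 49.0, 57.0]
265 [1.0, 1.0, 0.0, 3.0, 2.0, 2.0, 3.0, 2.0, 197.0, 219.0, 225.0, 227.0, 226.0, 226.0, 227.0, 227.0, 1.0, 0.0, 48.0, 49.0, 47.0, 50.0, 49.0]
```

```bash
python3 -m creep '[[[-39,15,15,-1],[-39,15,40,0],[0,0,40,0],[0,0,25,0],[0,0,20,0],[0,0,17,0],[0,0,10,0],[0,0,4,0]]]' ; python3 -m creep '[[[0,0,0,0],[0,0,0,0],[0,0,0,0],[0,0,0,0]]]' 0
python3 - <<'E'
from h import *
st()
E
```

```text
time: 15.7
tool_pos: [0.5405, 0.2959, 0.0178]
ee_rot: [3.142, 0.0, 2.98]
wrist_force: [0.9, -0.3, -0.1]
width: 0.0283
time: 16.2
tool_pos: [0.541, 0.2962, 0.0189]
ee_rot: [3.141, 0.001, 2.98]
wrist_force: [-0.2, 1.4, 3.5]
width: 0.0098
{'time': 16.2, 'tool_pos': [0.541, 0.296, 0.019], 'ee_rot': [3.141, 0.001, 2.98], 'wrist_force': [-0.194, 1.402, 3.486], 'width': 0.01, 'joint_positions': [0.409, 0.335, 1.455, 0.0, 1.35, -1.0]}
```

```bash
python3 -m creep '[[[0,0,-5,0],[0,0,-15,0],[0,0,-25,0],[0,0,-30,0],[0,0,-5,0]]]'; python3 -m creep '[[[-4,-25,0,0],[-7,-45,0,0],[-7,-45,0,0],[-7,-45,0,0],[-7,-45,0,0],[-6,-37,0,0],[-5,-25,0,0],[0,0,0,0]]]'; python3 -m creep '[[[0,0,20,0],[0,0,25,0],[0,0,15,0],[0,0,10,0],[0,0,5,0],[0,0,3,0],[0,0,0,0]]]'
```

```text
time: 16.82
tool_pos: [0.5422, 0.2965, 0.1015]
ee_rot: [3.139, 0.005, 2.98]
wrist_force: [-0.2, 0.4, -2.2]
width: 0.0095
time: 17.82
tool_pos: [0.5393, 0.0238, 0.097]
ee_rot: [-3.141, -0.002, 2.977]
wrist_force: [1.0, 0.1, -1.7]
width: 0.0098
time: 18.7
tool_pos: [0.5403, 0.0254, 0.0204]
ee_rot: [3.142, 0.001, 2.98]
wrist_force: [-1.2, 1.0, -1.9]
width: 0.0096
```

```bash
python3 -m creep '[[[0,0,3,0],[0,0,0.5,0],[0,0,0,0]]]'; python3 -m creep '[[[0,0,0,0],[0,0,0,0],[0,0,0,0],[0,0,-10,0],[0,0,-30,0],[0,0,-40,0],[0,0,-20,0],[0,0,0,0]]]' 0.3;  python3 - <<'E'
from h import *
st(); s=snap('wrist','w7.png'); guides(s,box=(.5,.62,-.1,.2))
E
```

```text
time: 19.08
tool_pos: [0.5401, 0.0254, 0.0166]
ee_rot: [-3.142, 0.0, 2.98]
wrist_force: [-0.4, -0.4, -2.0]
width: 0.0096
time: 20.08
tool_pos: [0.5417, 0.0254, 0.1195]
ee_rot: [3.141, 0.006, 2.98]
wrist_force: [-0.3, 0.7, -0.2]
width: 0.0282
{'time': 20.075, 'tool_pos': [0.542, 0.025, 0.119], 'ee_rot': [3.141, 0.006, 2.98], 'wrist_force': [-0.255, 0.66, -0.194], 'width': 0.028, 'joint_positions': [-0.058, 0.098, 1.53, -0.0, 1.507, -1.467]}
wheel [0.5486 0.0792 0.044 ] px [385.7 203.4] [51.  55.1] r 0.0224 lug [0.5385 0.0249 0.0451] 629 dist 0.0552 yaw 79.5 ((0.5411344170570374, 0.024362685158848763), (0.009830297902226448, 0.03946896269917488), 80.74597930908203)
```

```bash
python3 -m creep '[[[1,27,0,0],[0,27,10,0],[0,0,30,0],[0,0,30,0],[0,0,20,0],[0,0,10,0],[0,0,2,0],[0,0,0,0]]]' 0.64; python3 -m creep '[[[0,0,0,0],[0,0,0,0],[0,0,0,0],[0,0,0,0]]]' 0; python3 -m creep '[[[0,0,0,4],[0,0,0,8],[0,0,0,8],[0,0,0,8],[0,0,0,8],[0,0,0,8],[0,0,0,4],[0,0,0,0]]]'; python3 -m creep '[[[0,0,0,0],[0,0,0,0],[0,0,0,0]]]'
python3 - <<'E'
from h import *
s=snap('wrist','w8.png'); st()
E
```

```text
time: 21.12
tool_pos: [0.5481, 0.0789, 0.0149]
ee_rot: [3.142, 0.001, 2.98]
wrist_force: [-0.6, 1.0, 0.3]
width: 0.0602
time: 21.62
tool_pos: [0.5484, 0.0791, 0.0154]
ee_rot: [3.141, 0.002, 2.98]
wrist_force: [0.1, 1.4, 3.3]
width: 0.0452
time: 22.62
tool_pos: [0.5488, 0.0782, 0.0154]
ee_rot: [3.14, 0.003, 2.143]
wrist_force: [0.8, -1.9, 5.1]
width: 0.0453
time: 23.0
tool_pos: [0.5487, 0.0782, 0.0154]
ee_rot: [3.14, 0.002, 2.143]
wrist_force: [1.2, -2.7, 5.7]
width: 0.0453
{'time': 23.05, 'tool_pos': [0.549, 0.078, 0.015], 'ee_rot': [3.14, 0.002, 2.143], 'wrist_force': [1.559, -2.853, 5.643], 'width': 0.046, 'joint_positions': [0.04, 0.21, 1.621, -0.002, 1.309, -0.532]}
```

View pics/w8.png

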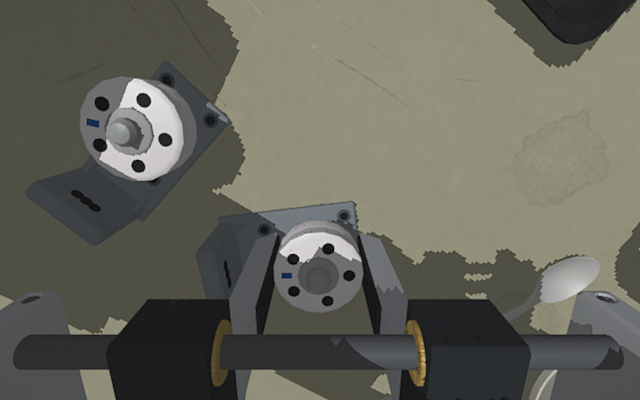

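The second guide binds: its lug at (225,260) turned along with the jaws, unlike the good guide at (130,130). It was held at the stop for over 0.3 s. I'll release it and locate the lug.

```bash
python3 -m creep '[[[0,0,0,0],[0,0,0,0],[0,0,0,0],[0,0,-15,0],[0,0,-30,0],[0,0,-50,0],[0,0,-50,0],[0,0,-30,0]]]' 0.6;  python3 - <<'E'
from h import *
s=snap('wrist','w9.png'); st(); guides(s,box=(.3,.62,-.1,.2))
t=snap('top'); W=cloud(t); h=cv2.cvtColor(t['color'],cv2.COLOR_RGB2HSV)
m=(h[...,0]>100)&(h[...,0]<125)&(h[...,1]>150); m[:,:400]=0; m[:,470:]=0
Q=W[m&(W[...,2]>.092)&(W[...,2]<.112)]; print(len(Q), cv2.minEnclosingCircle(Q[:,:2].astype(np.float32)))
cn=max(cv2.findContours(m.astype(np.uint8),0,2)[0],key=cv2.contourArea); e=cv2.fitEllipse(cv2.convexHull(cn)); print(e, plane(t,*e[0],.1))
E
```

```text
time: 24.05
tool_pos: [0.5487, 0.0791, 0.1942]
ee_rot: [3.137, 0.003, 2.143]
wrist_force: [0.3, -0.2, -0.4]
width: 0.0562
{'time': 24.1, 'tool_pos': [0.55, 0.079, 0.198], 'ee_rot': [3.131, 0.006, 2.143], 'wrist_force': [1.647, 0.573, 2.242], 'width': 0.057, 'joint_positions': [0.041, 0.093, 1.379, 0.0, 1.657, -0.531]}
wheel [0.4406 0.0924 0.044 ] px [229.2 112.8] [45.2 48.6] r 0.0227 lug [0.4329 0.0404 0.0444] 624 dist 0.0525 yaw 81.6 ((0.45617640018463135, 0.0421302355825901), (0.08994977921247482, 0.020672209560871124), 8.37537956237793)
wheel [0.5496 0.0796 0.044 ] px [317.6 183.1] [36.5 44.3] r 0.0223 lug [0.5075 0.0439 0.045 ] 454 dist 0.0552 yaw 40.3 ((0.5076538920402527, 0.04170140624046326), (0.010273219086229801, 0.03992769867181778), 40.02547836303711)
142 ((0.5556232929229736, -0.34369543194770813), 0.07109367847442627)
((433.34661865234375, 192.86856079101562), (41.13606262207031, 43.7024040222168), 93.10055541992188) [ 0.55439393 -0.34062591  0.1       ]
```

```bash
python3 -m creep '[[[-4,-27,0,-3.5],[-3,-27,30,-4],[0,0,45,0],[0,0,35,0],[0,0,30,0],[0,0,20,0],[0,0,8,0],[0,0,0,0]]]' 0.3
python3 - <<'E'
from h import *
st()
E
```

```text
time: 25.15
tool_pos: [0.5064, 0.0426, 0.0206]
ee_rot: [-3.14, -0.001, 2.273]
wrist_force: [0.1, -0.4, -0.3]
width: 0.0283
{'time': 25.15, 'tool_pos': [0.506, 0.043, 0.021], 'ee_rot': [-3.14, -0.001, 2.273], 'wrist_force': [0.078, -0.391, -0.306], 'width': 0.028, 'joint_positions': [-0.028, 0.11, 1.724, -0.0, 1.309, -0.73]}
```

```bash
python3 -m creep '[[[0,0,2,0],[0,0,0,0],[0,0,0,0],[0,0,-5,0],[0,0,-15,0],[0,0,-40,-8],[0,0,-45,-10],[0,0,-40,-10]]]' 0; python3 -m creep '[[[0,0,-10,-10],[0,0,0,-2],[0,0,0,0]]]'
python3 - <<'E'
from h import *
st(); t=snap('top'); W=cloud(t)
m=(W[...,2]>.1)&(W[...,1]<-.2)&(W[...,1]>-.6)&(W[...,0]>.45)&(W[...,0]<.8)
for x in np.arange(.5,.74,.02):
    q=m&(abs(W[...,0]-x)<.01)&(W[...,2]>.115); print(x.round(2),q.sum(), np.nanmax(W[q][:,1],initial=-9).round(3), np.nanmax(W[q][:,2],initial=-9).round(3))
E
```

```text
time: 26.15
tool_pos: [0.5073, 0.0426, 0.1671]
ee_rot: [3.141, 0.002, 2.768]
wrist_force: [0.4, 0.1, -2.4]
width: 0.0097
time: 26.52
tool_pos: [0.5066, 0.0426, 0.1737]
ee_rot: [-3.141, -0.001, 2.969]
wrist_force: [0.4, -0.1, -2.2]
width: 0.0098
{'time': 26.525, 'tool_pos': [0.507, 0.043, 0.174], 'ee_rot': [-3.141, -0.001, 2.969], 'wrist_force': [0.379, -0.081, -2.247], 'width': 0.01, 'joint_positions': [-0.028, 0.004, 1.52, -0.0, 1.619, -1.426]}
0.5 0 -9.0 -9.0
0.52 0 -9.0 -9.0
0.54 0 -9.0 -9.0
0.56 0 -9.0 -9.0
0.58 0 -9.0 -9.0
0.6 0 -9.0 -9.0
0.62 0 -9.0 -9.0
0.64 147 -0.338 0.13
0.66 660 -0.337 0.158
0.68 639 -0.338 0.173
0.7 636 -0.338 0.189
0.72 624 -0.338 0.194
```

```bash
python3 -m creep '[[[-6,-20,0,0],[-11,-40,0,0],[-12,-43,0,0],[-12,-43,0,0],[-12,-43,0,0],[-12,-43,0,0],[-12,-43,0,0],[-12,-43,0,0]]]'; python3 -m creep '[[[-12,-43,0,0],[-8,-30,0,0],[-4,-13,0,0],[0,0,0,0],[0,0,0,0]]]'
python3 - <<'E'
from h import *
st(); s=snap('wrist','w10.png'); W=cloud(s); h=cv2.cvtColor(s['color'],cv2.COLOR_RGB2HSV)
m=(h[...,0]>100)&(h[...,0]<125)&(h[...,1]>120)&(W[...,2]>.09)&(W[...,2]<.108)
Q=W[m][:,:2]; A=np.c_[2*Q,np.ones(len(Q))]; c=np.linalg.lstsq(A,(Q**2).sum(1),rcond=None)[0]; print(len(Q),c[:2],np.sqrt(c[2]+c[0]**2+c[1]**2), cv2.minEnclosingCircle(Q.astype(np.float32)))
E
```

```text
time: 27.58
tool_pos: [0.5405, -0.2871, 0.1729]
ee_rot: [3.14, -0.002, 2.97]
wrist_force: [0.7, 0.5, -2.0]
width: 0.0097
time: 28.2
tool_pos: [0.5502, -0.3733, 0.1744]
ee_rot: [3.141, -0.0, 2.972]
wrist_force: [0.1, -0.1, -2.7]
width: 0.0098
{'time': 28.2, 'tool_pos': [0.55, -0.373, 0.174], 'ee_rot': [3.141, -0.0, 2.972], 'wrist_force': [0.077, -0.063, -2.73], 'width': 0.01, 'joint_positions': [-0.682, 0.353, 1.115, 0.001, 1.674, -2.083]}
3053 [ 0.556344   -0.34404542] 0.06811869182576212 ((0.5554258227348328, -0.34461066126823425), 0.07228223979473114)
```

View pics/w10.png

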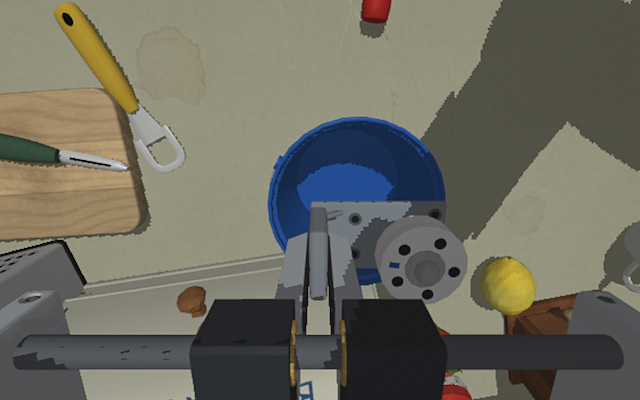

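The view shows the held guide over the pail. The pail's rim centre is at (0.556,-0.344). I'll shift it 4 mm and lower it in.

```bash
python3 -m creep '[[[0,-4,10,0],[0,0,25,0],[0,0,25,0],[0,0,20,0],[0,0,15,0],[0,0,10,0],[0,0,0,0]]]'; python3 -m creep '[[[0,0,8,0],[0,0,5,0],[0,0,0,0]]]'
```

```text
time: 29.12
tool_pos: [0.5491, -0.3784, 0.0687]
ee_rot: [3.141, -0.001, 2.971]
wrist_force: [-0.8, -0.9, -2.6]
width: 0.0096
time: 29.5
tool_pos: [0.5491, -0.3785, 0.056]
ee_rot: [3.141, -0.001, 2.971]
wrist_force: [0.9, -0.3, -1.9]
width: 0.0096
```

```bash
python3 -m creep '[[[0,0,8,0],[0,0,6,0],[0,0,0,0]]]'; python3 -m creep '[[[0,0,0,0],[0,0,0,0],[0,0,0,0]]]' 0.18; python3 -m creep '[[[0,0,-5,0],[0,0,-15,0],[0,0,-30,0],[0,0,-40,0],[0,0,-50,0],[0,0,-50,0],[0,0,0,0]]]';python3 -m creep '[[[40,15,0,0],[40,15,0,0],[20,0,0,0],[0,0,0,0]]]'
python3 - <<'E'
from h import *
st(); s=snap('wrist','w11.png')
t=snap('top','t2.png'); guides(t,box=(.38,.62,-.1,.2))
E
```

```text
time: 29.88
tool_pos: [0.5488, -0.3782, 0.0413]
ee_rot: [3.141, -0.002, 2.971]
wrist_force: [-0.1, 0.2, -2.8]
width: 0.0097
time: 30.25
tool_pos: [0.5498, -0.379, 0.0433]
ee_rot: [-3.141, 0.001, 2.971]
wrist_force: [0.6, -0.1, 0.4]
width: 0.0171
time: 31.12
tool_pos: [0.5513, -0.3802, 0.2411]
ee_rot: [-3.135, 0.012, 2.971]
wrist_force: [-1.1, 0.8, 0.6]
width: 0.0169
time: 31.62
tool_pos: [0.455, -0.3318, 0.2327]
ee_rot: [-3.141, 0.0, 2.971]
wrist_force: [0.1, 0.0, 0.2]
width: 0.0164
{'time': 31.625, 'tool_pos': [0.455, -0.332, 0.233], 'ee_rot': [-3.141, 0.0, 2.971], 'wrist_force': [0.066, 0.02, 0.156], 'width': 0.016, 'joint_positions': [-0.731, 0.113, 1.289, -0.0, 1.739, -2.131]}
```

View pics/w11.png

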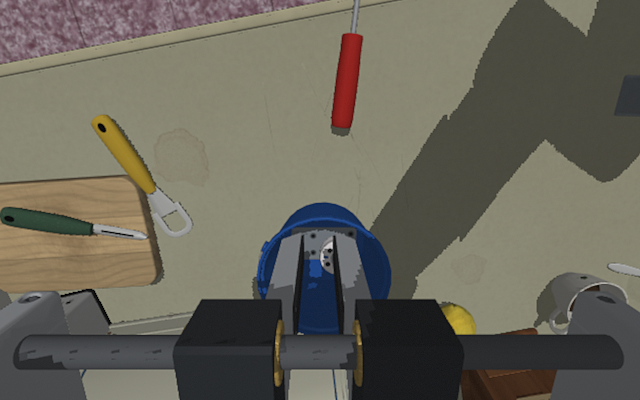

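View pics/t2.png

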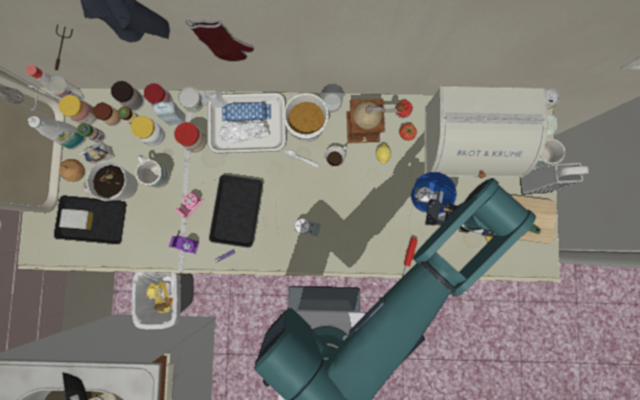

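The tray is empty, the good guide stands at (307,227) in the top view, and the other guide is in the pail. I'll back the arm off and measure the pail contents.

```bash
python3 -m creep '[[[20,40,0,0],[20,50,0,0],[10,50,0,0],[0,40,0,0],[0,0,0,0],[0,0,0,0]]]'
python3 - <<'E'
from h import *
st(); t=snap('top'); W=cloud(t); h=cv2.cvtColor(t['color'],cv2.COLOR_RGB2HSV)
b=(h[...,0]>100)&(h[...,0]<125)&(h[...,1]>150)
r=np.hypot(W[...,0]-.5557,W[...,1]+.3445)
q=(r<.066)&(W[...,2]>.02)&(W[...,2]<.2)&(h[...,1]<90)
P=W[q]; print(len(P),np.percentile(P[:,2],[5,50,95]).round(3))
w=q&(h[...,2]>150); print('white',w.sum(),np.median(W[w],0).round(3)); g=q&(h[...,2]<=150); print('grey',np.median(W[g],0).round(3))
guides(t,box=(.38,.62,-.1,.2))
s=W[(abs(W[...,0]-.44)<.09)&(abs(W[...,1]-.08)<.06)&(W[...,2]>.03)]; print(len(s),np.nanmedian(s,0).round(3))
cv2.imwrite('pics/pail.png',cv2.resize(cv2.cvtColor(t['color'],cv2.COLOR_RGB2BGR)[160:260,280:480],(800,400),interpolation=cv2.INTER_CUBIC))
E
```

```text
time: 32.48
tool_pos: [0.4377, -0.1468, 0.2322]
ee_rot: [-3.141, -0.0, 2.972]
wrist_force: [0.8, -0.4, 0.2]
width: 0.0169
{'time': 32.475, 'tool_pos': [0.438, -0.147, 0.232], 'ee_rot': [-3.141, -0.0, 2.972], 'wrist_force': [0.753, -0.371, 0.204], 'width': 0.017, 'joint_positions': [-0.446, -0.115, 1.518, -0.001, 1.739, -1.847]}
213 [0.032 0.05  0.056]
white 148 [ 0.556 -0.324  0.051]
grey [ 0.548 -0.378  0.048]
176 [0.439 0.086 0.047]
```

View pics/pail.png

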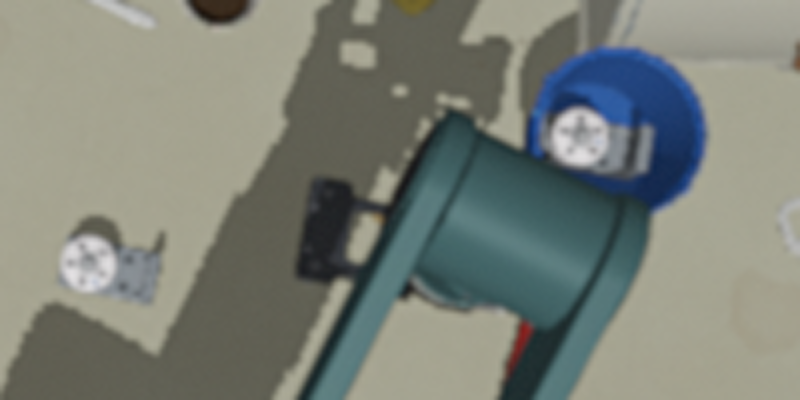

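```bash
python3 -c "
from bench import ticket
print(ticket.close_job())"
```

```text
the job is handed in; nothing more can be done
None
```

I finished the job and handed it in at about 32.5 s of the 72 s allowed; no verdict is reported.

- **Good guide:** This is the one that stood nearer the robot in the tray. I lifted it out by its lug and turned its roller about 60°. The bracket stayed put, reading 78° before and after. It stands on the bare worktop with its axle at about (0.44, 0.09).
- **Binding guide:** This is the one from the far end of the tray. When I turned its roller 48°, the bracket was dragged round about 39°. That implies roughly 0.15 rad of play, which I worked out from the bracket and tool angles rather than read directly. I held it at the stop for about 0.4 s, then carried it by its lug to the pail.
- **Last checks:**
  - **Pail:** The binding guide sits flat on the floor, with its roller about 20 mm and its lug about 34 mm from the pail centre. Its tops are at about 0.05 m, below the rim. I did not re-measure the pail afterwards, but in the picture it stands upright in place.
  - **Tray and surroundings:** The tray is empty. By eye in the pictures, the cup, lemon and screwdriver are where they were. The gripper is clear of everything.
- **Check that gave nothing:** In the top view, my automatic wheel finder returned no reading for the good guide. I confirmed it from the depth points (centre about (0.44, 0.09), median height 0.047 m) and the picture instead.

I viewed 10 pictures.

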